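Gauge the housing's guide tube and show the rod tip for reading

TASK

Pull the ring plug out of the sloping guide tube of the gear housing and hang it by its ring on the hook beside the tube. Then take the gauge rod from its cradle, push it into the guide tube until its collar stops against the tube mouth, draw it right out again, and finish holding it, level and still, with its tip in the middle of the gap between the white plate and the magnifier of the reading stand, touching neither; do not let go of it or put it down. Leave the wooden ring clamp, the doming punch behind the vice and the wax tin where they lie.

Things in the scene. Friction and masses are not known exactly. Their poses are not given: they have to be found in the camera images.
- gear_housing: fixed grey housing block (x 89 to 135, y -40 to 40, to z 102 mm), dark base, mouth to the robot, yaw within 0.2. Origin: on the riser (36 mm above the bench) under the tube mouth; x from mouth to block. Hook beside it, 6 mm round bar in the plane y = 105 mm: post at x = -22 up to z 152, arm along +x (away from the robot) sinking to z 134 at x = 18, then upturned at x = 25
- guide_tube: fixed steel guide tube on the housing, 95 mm long, 21 mm outside, bore 13 mm, 12 mm long funnel mouth (24 mm inside, 32 mm outside). Origin: centre of the mouth, 130 mm above the riser, on the tube axis; +x points into the tube, sloping down by 20 degrees (away from the robot)
- hook_seat (a point): lowest place of the hook's arm, top of the bar, where the plug's ring shall hang (housing frame 18, 105, 137 mm)
- hook_tip (a point): top of the hook's upturned end (housing frame 25, 105, 163 mm); it rises 26 mm above the seat
- riser: fixed plywood riser, 240 x 280 mm, top 36 mm above the bench, on which the gear housing stands; origin on the bench under its middle
- plug: loose aluminium plug, 50 g, at first in the tube. Origin: flange face against the mouth; +x along the stem. Stem 11 mm thick, x 0 to 35; flange 36 mm across, x -4 to 0; grip 18 x 18 mm, x -30 to -4; then a wire ring (about 25 mm opening, 5 mm wire) in the plug's xy plane, its y level at first within a few degrees. Let go with the ring over the upturned hook end, it swings down and hangs
- plug_grip (a point): middle of the plug's square grip, at x = -17 mm of the plug; pinch it across the plug's y from above
- plug_ring (a point): centre of the plug's ring, at x = -46 mm of the plug
- cradle: fixed dark steel cradle with two forks, open at the top, carrying the gauge rod level, axis 50 mm above the bench; fork tops 56 mm. Origin: on the bench; x towards the rod's tip. Forks (8 mm thick) at x = -110 (under the handle's end) and x = 30 mm (under the thin rod); lift straight up. Left or right of the housing; the reading stand has the other side
- gauge_rod: loose gauge rod, 120 g. Origin: centre of the collar's front face, on the axis; +x towards the tip. Thin rod 9 mm thick, x 0 to 90, end slightly tapered; collar 36 mm across, x -6 to 0; square handle 18 x 18 mm, x -100 to -6; centre of mass near x = -30 mm
- rod_grip (a point): place on the handle, x = -42 mm of the rod, to pinch across the rod's y from above (clear of the forks and the collar)
- rod_tip (a point): end of the thin rod, x = 90 mm of the rod
- reader: fixed reading stand: base 80 x 80 mm, a white 56 mm square plate whose top is at z = 70 mm, and over it a round magnifier (64 mm across, z 170 to 180 mm) on a post 8 mm thick at x = 36 mm, on the side away from the robot; open on the other sides. Origin: on the bench under the middle of plate and lens
- reading_spot (a point): middle of the gap between plate and magnifier, 120 mm above the bench, where the rod's tip shall be held
- ring_clamp: loose bystander: wooden ring clamp, 36 x 117 x 22 mm, lying on the bench; origin at its underside
- dap_punch_1: loose bystander: short steel doming punch with a ball end, 12 x 71 x 12 mm, lying on the bench behind the vice; origin at its underside
- wax_tin: loose bystander: round white tin with a red lid, 66 mm across, 29 mm high; origin at its underside

How it is judged:
On the way, in this order (a step that is already met when the one before it is completed fails the run):
1. the plug hangs by its ring on the hook, stem down, let go (distance between plug_ring and hook_seat below 0.04 m and angle between plug's own x axis and vertical above 2.3 rad and contact force between plug and the fingers below 0.05 N), for 0.2 s.
2. the gauge rod is in the guide tube with its collar against the mouth (within 3 mm) (x of gauge_rod in the frame of guide_tube above -0.003 m and distance between gauge_rod and guide_tube below 0.006 m and angle between the x axis of gauge_rod and the x axis of guide_tube, either way round below 0.1 rad), for 0.1 s.
3. the gauge rod is drawn right out of the tube (x of rod_tip in the frame of guide_tube below -0.01 m), for 0.1 s.
At the end, for the whole second after the job is handed in: Plug hangs on the hook stem down, let go (ring within 40 mm of seat). Fingers hold the rod still (20 mm/s, 0.15 rad/s), level within 0.12 rad, tip within 18 mm sideways and 20 mm in height of the reading spot, touching no stand, cradle or housing (all of step 1 and horizontal distance between rod_tip and reading_spot below 0.018 m and z of rod_tip in the frame of reading_spot between -0.02 and 0.02 m and angle between gauge_rod's own x axis and vertical between 1.4508 and 1.6908 rad and contact force between gauge_rod and the fingers above 1 N and contact force between gauge_rod and reader below 0.1 N and contact force between gauge_rod and cradle below 0.1 N and contact force between gauge_rod and gear_housing below 0.1 N and linear speed of gauge_rod below 0.02 m/s and angular speed of gauge_rod below 0.15 rad/s); the arm keeps its last pose, push and grip.
It fails at once if the wooden ring clamp, the doming punch behind the vice or the wax tin is shifted by more than 20 mm (distance of any of ring_clamp, dap_punch_1, wax_tin from where it was at the start of the episode above 0.02 m).
It also fails if it takes over 67 s, if anything falls off the work surface, if the arm or the gripper's body presses on something with over 40 N, if the wrist force passes 120 N, or if a joint passes its speed limit or range.

ROBOT

A 6-joint arm with a two-finger parallel gripper is mounted at the origin on a cart in front of the work surface, level with it; the furniture and walls round the work are solid. World frame = base frame: x ahead of the robot, y to its left, z up, the work surface at z = 0. Lengths are in m, angles in rad, forces in N, time in s.
With the tool pointing down it reaches from about 0.35 to 0.85 m from the base axis. Payload 8.1 kg.
Tool frame: the origin (TCP) lies on the centre line of the jaws, within the pads' length; the fingertips stand 17 mm ahead of it and the grasp point (between the pads) lies 2 mm behind it; z points along the fingers, y is the line along which they close (so a half turn about z gives the same grasp; the last joint's range is limited). The gripper opens to 93 mm and grips with 3 to 60 N. Pads are 15 mm wide; open, the fingers measure 128 mm over their backs; the gripper's body (75 mm by 188 mm) begins 65 mm behind the grasp point.
Start: joints at [-1.424, 0.13, 1.488, -0, 1.523, -0.085], TCP at [0.138, -0.584, 0.236] pointing down, gripper open.
Joint ranges: [-2.96, 2.96], [-0.89, 2.26], [0.02, 2.5], [-1.34, 4.48], [0, 2.73], [-2.66, 2.66]. Speed limits (rad/s): [2.39, 2.39, 2.79, 3.14, 3.14, 3.14].

INTERFACE

Orientations are given as a rotation vector (axis times angle).
In Python, from plant import status, eyes, robot gives the robot as it stands. The module is installed in compiled form; this text tells all that it offers.
- The arm moves only by the tool servo_tool, never from a script. Its argument "plan" is text: rows parted by semicolons, each of 4 numbers parted by spaces: the shift along the tool's x, y, z in m, then the turn about the tool's z in degrees. A call has 1 to 12 rows; each row is the pose to reach, as a shift and turn from the pose commanded when the call began, along the tool's axes at that moment; what a row does not reach only later rows make up. A row lasts 1/12 s, in which the tool goes at most 41.7 mm and 7.16 degrees, less where a joint would pass 70% of its speed; a pose out of reach is approached as far as the arm can. A call with a gripper value outside its range is refused whole. "grip" is the closure, from -1 (fully open) to 1 (shut), set as the call begins (left out, the last holds). The fingers move at their own pace and stop on an object; "grip_force" is the grip in N (left out, the last holds). Time passes only in rows, so rows that repeat a pose let the fingers close. It gives the time, the measured TCP pose, the force, the opening and the grip force at its end, in the units of the state.
- status.read_state(): the state, without advancing time (a new reading comes with each control period).
- eyes.read_camera(name): name is "scene" or "top" or "wrist"; returns a dict with "image" (400x640x3 uint8, blue, green, red), "fovy" (degrees; the focal length in pixels is half the picture's height over the tangent of half this angle, whatever the lens; pixels are square), "cx", "cy" (the principal point, pixels), "world_from_camera" (4x4, takes a point from camera to world coordinates); the wrist camera has in their place "hand_eye" (4x4, takes a point from camera to tool coordinates, whose origin is the TCP and whose axes are the flange's). Camera axes: x right, y down, z forward; pixel columns grow to the right and rows downward; lengths in m; the calibration is good to about 2 mm. The wrist camera is an equidistant fisheye: a pixel r from the principal point sees the ray r / f radians off the axis. A picture is of the moment at which its call begins: read the wrist's pose just before it. There is no depth.
- robot.close_job(): hands the job in; it is judged then, once.
The state is a dict: "t": time; "q": joint angles; "dq": joint speeds; "joint_torque": joint torques, N m; "tool_pos": TCP position; "orientation": TCP orientation; "force": force on the tool from outside, world axes, zero at the start; "wrist_torque": the same for the moment, N m; "opening": finger opening in m; "gripper_force": force on a finger pad.
Only numpy, scipy, OpenCV 4.12 (cv2) and the standard library are available. Lean on these libraries where they do the work, as an engineer would, in place of code of your own. Each camera call takes 0.05 s, during which the arm holds its last target. There are 200 camera calls.

## Working session

There is one attempt and no reset: what is moved stays moved. The work goes in short steps, Python scripts to look and compute and a tool call to move; the robot and the scene stay as the last step left them, time stands still between calls to the robot, and variables do not carry over. Pictures are saved under pics/ and viewed, at most 10 in all, crops included, and the job is handed in when it is done.

Besides the shell and the picture viewer there is one more tool, called as a command line: name --argument value ..., lists and objects as JSON in quotes. servo_tool: Moves the arm, as the interface text tells. Its arguments: {"type":"object","properties":{"plan":{"type":"string"},"grip":{"type":"number"},"grip_force":{"type":"number"}},"required":["plan"]}

```bash
mkdir -p pics; cat > h.py <<'E'
import numpy as np, cv2, pickle
from scipy.spatial.transform import Rotation as R
def snap(n,f):
    from plant import eyes
    c=eyes.read_camera(n); cv2.imwrite('pics/%s.png'%f,c['image']); pickle.dump(c,open(f+'.pkl','wb')); return c
def load(f): return pickle.load(open(f+'.pkl','rb'))
def ray(c,u,v):
    f=200/np.tan(np.radians(c['fovy'])/2); T=np.array(c['world_from_camera'])
    d=np.array([(u-c['cx'])/f,(v-c['cy'])/f,1]); return T[:3,3],T[:3,:3]@d
def onz(c,u,v,z):
    o,d=ray(c,u,v); return o+d*(z-o[2])/d[2]
def tri(obs):
    A=np.zeros((3,3));b=np.zeros(3)
    for c,u,v in obs:
        o,d=ray(c,u,v); d=d/np.linalg.norm(d); P=np.eye(3)-np.outer(d,d); A+=P;b+=P@o
    x=np.linalg.solve(A,b); return x
def proj(c,p):
    T=np.linalg.inv(np.array(c['world_from_camera'])); q=T[:3,:3]@p+T[:3,3]; f=200/np.tan(np.radians(c['fovy'])/2)
    return c['cx']+f*q[0]/q[2],c['cy']+f*q[1]/q[2]
E
python3 - <<'E'
from h import *
for n in('scene','top'):
    c=snap(n,n+'0'); print(n,c['fovy'],c['cx'],c['cy'],np.round(c['world_from_camera'],3).tolist())
from plant import status
s=status.read_state(); print(s)
E
```

```text
scene 49.56891414044198 320.48762299640475 200.69198444284476 [[0.906, -0.204, 0.371, 0.266], [-0.422, -0.486, 0.765, -0.567], [0.024, -0.85, -0.526, 0.634], [0.0, 0.0, 0.0, 1.0]]
top 43.02481656518366 320.6939708196774 196.27529170130148 [[-0.011, -0.997, 0.074, 0.518], [-1.0, 0.011, -0.002, 0.125], [0.002, -0.074, -0.997, 1.458], [0.0, 0.0, 0.0, 1.0]]
{'t': 0.1, 'q': array([-1.42439030e+00,  1.31061017e-01,  1.48920474e+00,  2.16575539e-05,
        1.52299051e+00, -8.54009304e-02]), 'dq': array([-0.0011345 , -0.00318718, -0.00262981, -0.00045108,  0.00052154,
        0.00095228]), 'joint_torque': array([ 1.74177476e-03, -5.61342359e+01, -4.93095767e+01,  7.71908741e-02,
        2.91979912e-02, -7.26333724e-05]), 'tool_pos': array([ 0.13779818, -0.58345293,  0.23468816]), 'orientation': array([-3.11886264e+00, -3.63112797e-01,  4.57092279e-05]), 'force': array([ 0.63754097, -0.61378095, -0.68798383]), 'wrist_torque': array([ 0.03079582,  0.00174303, -0.01924862]), 'gripper_force': 0.0, 'opening': 0.09315460770435799}
```

View pics/scene0.png

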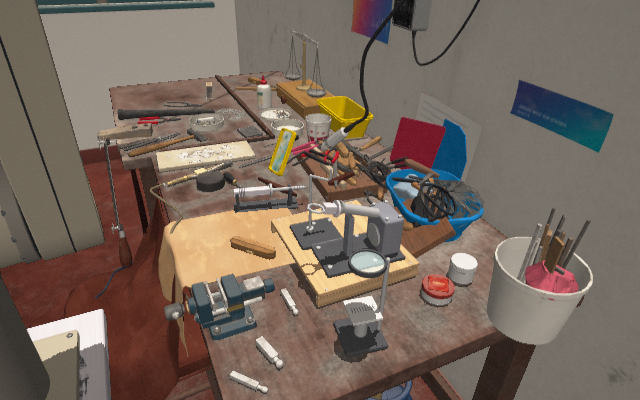

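View pics/top0.png

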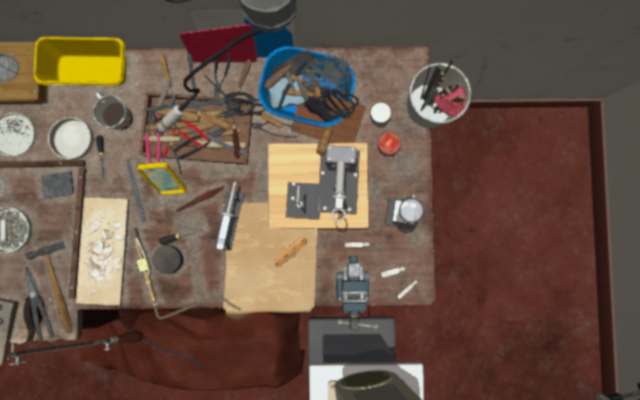

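The scene shows the housing at about (370,235), the plug ring at (312,208), the reader lens at (368,262) and the rod in its cradle at (270,193). In the top view the plug is at about (341,222), the hook at (297,197), the rod runs from (235,185) to (223,245), and the lens is at (411,210).

```bash
python3 - <<'E'
from h import *
a=cv2.imread('pics/top0.png')[130:260,210:430]; b=cv2.imread('pics/scene0.png')[170:360,225:425]
a=cv2.resize(a,None,fx=3.6,fy=3.6,interpolation=cv2.INTER_CUBIC); cv2.imwrite('pics/topc.png',a)
b=cv2.resize(b,None,fx=3.1,fy=3.1,interpolation=cv2.INTER_CUBIC); cv2.imwrite('pics/scenec.png',b); print(a.shape,b.shape)
E
```

```text
(468, 792, 3) (589, 620, 3)
```

View pics/topc.png

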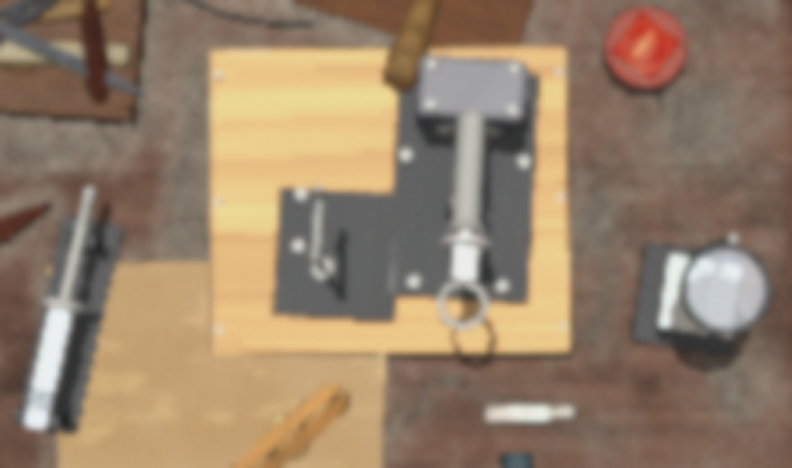

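View pics/scenec.png

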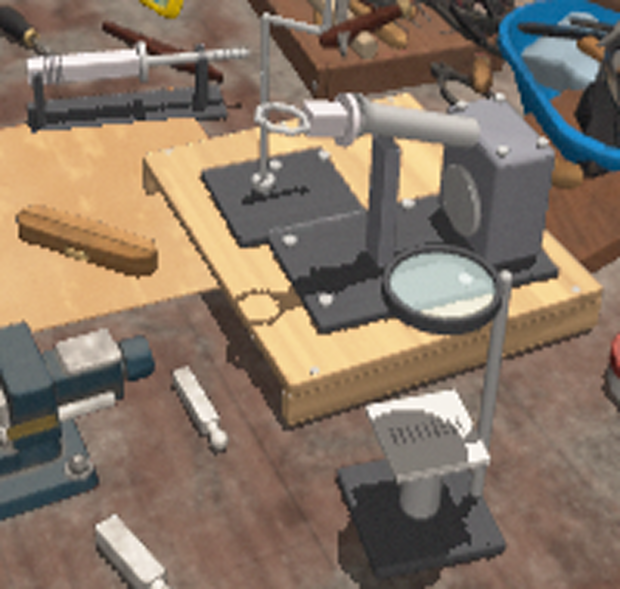

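The crops show the tube from the housing at top crop (471,112) to the flange at (465,238), the ring at (462,304), the hook post at (322,268) and hook tip at (320,203). The rod tip is at (90,188), its collar at (67,303), its handle end at (37,425), and the lens at (725,290). I'll fit poses from these.

```bash
cat > fit.py <<'E'
from h import *
from scipy.optimize import least_squares
ct,cs=load('top0'),load('scene0')
T=lambda x,y:(ct,210+x/3.6,130+y/3.6)
S=lambda x,y:(cs,225+x/3.1,170+y/3.1)
s2,c2=np.sin(np.radians(20)),np.cos(np.radians(20))
ax=lambda t:(t*c2,0,.130-t*s2)
def place(p,l): 
    c,s=np.cos(p[2]),np.sin(p[2]); return np.array([p[0]+c*l[0]-s*l[1],p[1]+s*l[0]+c*l[1],l[2]])
def fit(obs,x0,z0,name):
    f=lambda p:np.concatenate([np.array(proj(o[0],place(p,l)+[0,0,z0]))-o[1:] for l,o in obs])
    r=least_squares(f,x0,loss='soft_l1'); print(name,np.round(r.x,4)); 
    for (l,o),e in zip(obs,r.fun.reshape(-1,2)): print('  ',np.round(l,3),'T' if o[0] is ct else 'S',np.round(e,1))
    return r.x
h=fit([(ax(-.046),T(462,304)),(ax(-.046),S(283,118)),(ax(-.002),T(465,238)),(ax(-.002),S(350,117)),
 ((-.022,.105,.152),S(265,17)),((-.022,.105,.152),T(322,268)),((.025,.105,.163),T(319,203)),((-.022,.105,0),S(263,185)),
 ((.135,.04,.102),T(422,58)),((.135,-.04,.102),T(527,65)),((.089,-.04,.102),T(527,122)),
 ((.089,-.04,.102),S(548,165)),((.089,.04,.102),S(445,108))],[.5,.05,0],.036,'housing')
k=fit([((.09,0,.05),T(90,188)),((0,0,.05),T(67,303)),((-.1,0,.05),T(37,428)),((.09,0,.05),S(247,52)),((-.003,0,.05),S(142,63)),((-.1,0,.05),S(28,68))],[.5,.3,0],0,'rod')
r=fit([((0,0,.175),T(725,290)),((0,0,.175),S(442,288)),((-.028,.028,.07),S(366,405)),((.028,.028,.07),S(460,393))],[.5,-.1,0],0,'reader')
np.save('fit.npy',[h,k,r])
for n,l in dict(grip=ax(-.017),ring=ax(-.046),mouth=ax(0),seat=(.018,.105,.137),tip=(.025,.105,.163)).items(): print(n,place(h,l)+[0,0,.036])
print('rodgrip',place(k,(-.042,0,.05)))
E
python3 fit.py
```

```text
housing [ 0.6139  0.0729 -0.0724]
   [-0.043  0.     0.146] T [ 0.9 -1.6]
   [-0.043  0.     0.146] S [ 0.9 -2.6]
   [-0.002  0.     0.131] T [0.8 0.8]
   [-0.002  0.     0.131] S [-1.5  0.5]
   [-0.022  0.105  0.152] S [-1.1  0.9]
   [-0.022  0.105  0.152] T [-1.4 -2.8]
   [0.025 0.105 0.163] T [ 0.4 -3.8]
   [-0.022  0.105  0.   ] S [-1.2  4.1]
   [0.135 0.04  0.102] T [ 0.2 -1.2]
   [ 0.135 -0.04   0.102] T [ 1.4 -1.3]
   [ 0.089 -0.04   0.102] T [0.4 0.2]
   [ 0.089 -0.04   0.102] S [-16.9  -0.7]
   [0.089 0.04  0.102] S [-1.1 -2.2]
rod [ 0.5788  0.3792 -0.2184]
   [0.09 0.   0.05] T [ 0.3 -0.7]
   [0.   0.   0.05] T [-0.4 -1.1]
   [-0.1   0.    0.05] T [-0.1 -0.4]
   [0.09 0.   0.05] S [-0.   0.5]
   [-0.003  0.     0.05 ] S [-0.7 -0. ]
   [-0.1   0.    0.05] S [-1.2  1.7]
reader [ 0.5769 -0.1076 -0.2479]
   [0.    0.    0.175] T [ 0.2 -0.8]
   [0.    0.    0.175] S [-0.4  0.7]
   [-0.028  0.028  0.07 ] S [ 0.2 -0.4]
   [0.028 0.028 0.07 ] S [-0.3 -0.1]
grip [0.5979688  0.07410098 0.17181434]
ring [0.57078902 0.07607118 0.18173293]
mouth [0.61390177 0.07294604 0.166     ]
seat [0.63944594 0.1763699  0.173     ]
tip [0.64642762 0.17586382 0.199     ]
rodgrip [0.53775543 0.38825945 0.05      ]
```

```bash
cat >> h.py <<'E'
def go(p,yaw=None,p0=None):
    from plant import status
    s=status.read_state(); M=R.from_rotvec(s['orientation']).as_matrix()
    d=M.T@(np.array(p)-s['tool_pos']); y=np.arctan2(M[1,0],M[0,0])
    turn=0 if yaw is None else -np.degrees((yaw-y+np.pi)%(2*np.pi)-np.pi)
    print('t%.2f pos'%s['t'],np.round(s['tool_pos'],4),'yaw %.3f'%y,'F',np.round(s['force'],1),'open %.4f gf %.1f'%(s['opening'],s['gripper_force']))
    print(' shift',np.round(d,4),'turn %.1f'%turn,'rows %.1f'%max(np.linalg.norm(d)/.0417,abs(turn)/7.16))
E
sed -i '/((.089,-.04,.102),S(548,165))/s/((.089,-.04,.102),S(548,165)),//; s/T(322,268)/T(316,258)/' fit.py
python3 fit.py; python3 -c "
from h import *
go([.5,.075,.29],-.0724)"
```

```text
housing [ 0.6138  0.0742 -0.0814]
   [-0.043  0.     0.146] T [ 0.3 -1.6]
   [-0.043  0.     0.146] S [ 0.5 -3. ]
   [-0.002  0.     0.131] T [0.3 0.8]
   [-0.002  0.     0.131] S [-1.8  0.2]
   [-0.022  0.105  0.152] S [-1.   0.6]
   [-0.022  0.105  0.152] T [-0.3 -0.3]
   [0.025 0.105 0.163] T [ 0.1 -4.1]
   [-0.022  0.105  0.   ] S [-1.1  3.7]
   [0.135 0.04  0.102] T [ 0.2 -1.3]
   [ 0.135 -0.04   0.102] T [ 1.4 -1.1]
   [ 0.089 -0.04   0.102] T [0.2 0.4]
   [0.089 0.04  0.102] S [-1.1 -2.3]
rod [ 0.5788  0.3792 -0.2184]
   [0.09 0.   0.05] T [ 0.3 -0.7]
   [0.   0.   0.05] T [-0.4 -1.1]
   [-0.1   0.    0.05] T [-0.1 -0.4]
   [0.09 0.   0.05] S [-0.   0.5]
   [-0.003  0.     0.05 ] S [-0.7 -0. ]
   [-0.1   0.    0.05] S [-1.2  1.7]
reader [ 0.5769 -0.1076 -0.2479]
   [0.    0.    0.175] T [ 0.2 -0.8]
   [0.    0.    0.175] S [-0.4  0.7]
   [-0.028  0.028  0.07 ] S [ 0.2 -0.4]
   [0.028 0.028 0.07 ] S [-0.3 -0.1]
grip [0.59790928 0.07545823 0.17181434]
ring [0.57074848 0.07767479 0.18173293]
mouth [0.61383112 0.07415887 0.166     ]
seat [0.640312   0.17734687 0.173     ]
tip [0.64728881 0.1767775  0.199     ]
rodgrip [0.53775543 0.38825945 0.05      ]
t0.10 pos [ 0.1378 -0.5835  0.2347] yaw 0.232 F [ 0.6 -0.6 -0.7] open 0.0932 gf 0.0
 shift [ 0.5038 -0.5577 -0.0543] turn 17.4 rows 18.1
```

servo_tool --plan "0.02 -0.03 -0.03 5; 0.05 -0.06 -0.05 10; 0.08 -0.09 -0.055 17.5; 0.11 -0.12 -0.055 17.5; 0.14 -0.15 -0.055 17.5; 0.168 -0.18 -0.055 17.5; 0.196 -0.21 -0.055 17.5; 0.224 -0.24 -0.055 17.5; 0.252 -0.27 -0.055 17.5; 0.28 -0.3 -0.055 17.5; 0.308 -0.33 -0.055 17.5; 0.335 -0.36 -0.055 17.5" --grip -1

```text
t: 1.1
tool_pos: [0.3781, -0.1608, 0.2905]
orientation: [3.139, -0.116, 0.0]
force: [1.4, -1.1, -0.3]
opening: 0.0927
gripper_force: 0.0
```

```bash
python3 -c "
from h import *
go([.5,.075,.29],-.08)"
```

```text
t1.10 pos [ 0.3781 -0.1608  0.2905] yaw -0.074 F [ 1.4 -1.1 -0.3] open 0.0927 gf 0.0
 shift [ 0.1041 -0.2442  0.0005] turn 0.3 rows 6.4
```

servo_tool --plan "0.015 -0.035 0 0; 0.03 -0.07 0 0; 0.045 -0.105 0 0; 0.06 -0.14 0 0; 0.075 -0.175 0 0; 0.09 -0.21 0 0; 0.104 -0.244 0 0; 0.104 -0.244 0 0; 0.104 -0.244 0 0; 0.104 -0.244 0 0"

```text
t: 1.93
tool_pos: [0.499, 0.0728, 0.2901]
orientation: [3.139, -0.114, -0.002]
force: [-0.3, -0.7, 0.0]
opening: 0.0931
gripper_force: 0.0
```

```bash
cat >> h.py <<'E'
def wsnap(f):
    from plant import status,eyes
    s=status.read_state(); c=eyes.read_camera('wrist'); M=np.eye(4); M[:3,:3]=R.from_rotvec(s['orientation']).as_matrix(); M[:3,3]=s['tool_pos']
    c['world_from_camera']=M@np.array(c['hand_eye']); cv2.imwrite('pics/%s.png'%f,c['image']); pickle.dump(c,open(f+'.pkl','wb')); return c
_ray,_proj=ray,proj
def foc(c): return 200/np.tan(np.radians(c['fovy'])/2)
def ray(c,u,v):
    if 'hand_eye' not in c: return _ray(c,u,v)
    x,y=(u-c['cx'])/foc(c),(v-c['cy'])/foc(c); r=np.hypot(x,y)+1e-9; T=c['world_from_camera']
    return T[:3,3],T[:3,:3]@np.array([np.sin(r)*x/r,np.sin(r)*y/r,np.cos(r)])
def proj(c,p):
    if 'hand_eye' not in c: return _proj(c,p)
    T=np.linalg.inv(c['world_from_camera']); q=T[:3,:3]@p+T[:3,3]; n=np.hypot(q[0],q[1]); r=np.arctan2(n,q[2])*foc(c)
    return c['cx']+r*q[0]/n,c['cy']+r*q[1]/n
E
python3 -c "
from h import *
c=wsnap('w1'); print(c['fovy'],np.round(c['hand_eye'],3)); go([.5,.075,.29])
h=np.load('fit.npy')[0]
import fit" | head -8
python3 - <<'E'
import contextlib,io
with contextlib.redirect_stdout(io.StringIO()): from fit import *
from h import *
c=load('w1');im=cv2.imread('pics/w1.png')
for l in (ax(-.046),ax(-.017),ax(0),(-.022,.105,.152),(.018,.105,.137),(.025,.105,.163),(.089,.04,.102),(.089,-.04,.102)):
    u,v=proj(c,place(h,l)+[0,0,.036]); print(np.round(l,3),round(u),round(v)); cv2.circle(im,(int(u),int(v)),2,(0,0,255),-1)
cv2.imwrite('pics/w1m.png',im)
E
```

```text
65.70646984690485 [[-0.001 -0.959 -0.283  0.078]
 [ 1.    -0.001  0.001  0.002]
 [-0.001 -0.283  0.959 -0.148]
 [ 0.     0.     0.     1.   ]]
t1.98 pos [0.4991 0.0722 0.2903] yaw -0.074 F [0.  0.5 0.5] open 0.0929 gf 0.0
 shift [ 0.0007 -0.0029  0.0003] turn 0.0 rows 0.1
housing [ 0.6138  0.0742 -0.0814]
   [-0.043  0.     0.146] T [ 0.3 -1.6]
[-0.043  0.     0.146] 302 115
[-0.016  0.     0.136] 303 83
[0.   0.   0.13] 303 66
[-0.022  0.105  0.152] 179 95
[0.018 0.105 0.137] 186 52
[0.025 0.105 0.163] 174 39
[0.089 0.04  0.102] 265 -14
[ 0.089 -0.04   0.102] 347 -15
```

View pics/w1m.png

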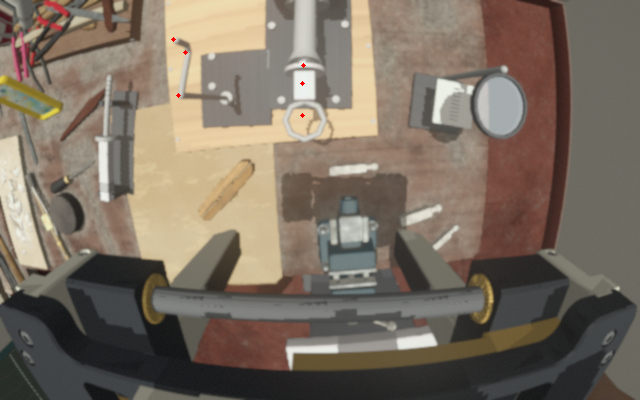

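The red marks predicted by the fit lie on the hook (post 179,95; tip 174,39) and the flange (303,66). The ring centre shows at about (304,121) against a predicted (302,115), so I'll refine.

```bash
python3 - <<'E'
import contextlib,io
with contextlib.redirect_stdout(io.StringIO()): from fit import *
from h import *
w=load('w1')
p=tri([T(462,304),S(283,118),(w,304.5,121)]); print('ring',p); print([np.round(np.array(proj(c,p))-[u,v],1) for c,u,v in [T(462,304),S(283,118),(w,304.5,121)]])
p=tri([T(465,240),S(350,117),(w,304,66)]); print('flange',p)
for q in (T(322,300),): pass
u=place(h,ax(-.020))+[0,0,.036]; print('grip target',u)
go([u[0],u[1]-.001,.26],h[2])
E
```

```text
ring [0.56720722 0.07688606 0.17609795]
[array([ 0.5, -0.1]), array([-1., -0.]), array([-0.6, -1.7])]
flange [0.61384932 0.07398711 0.16674269]
grip target [0.59509954 0.07568753 0.1728404 ]
t1.98 pos [0.4991 0.0722 0.2903] yaw -0.074 F [0.  0.5 0.5] open 0.0929 gf 0.0
 shift [ 0.0956 -0.0096  0.0303] turn 0.4 rows 2.4
```

servo_tool --plan "0.04 -0.004 0 0.4; 0.08 -0.008 0.01 0.4; 0.094 -0.009 0.04 0.4; 0.094 -0.009 0.07 0.4; 0.094 -0.009 0.1 0.4; 0.094 -0.009 0.118 0.4; 0.094 -0.009 0.118 0.4; 0.094 -0.009 0.118 0.4; 0.094 -0.009 0.118 0.4"

```text
t: 2.73
tool_pos: [0.5947, 0.074, 0.1748]
orientation: [-3.139, 0.129, -0.004]
force: [-0.1, -0.9, 0.1]
opening: 0.0933
gripper_force: 0.0
```

servo_tool --plan "0 0 0 0; 0 0 0 0; 0 0 0 0; 0 0 0 0; 0 0 0 0; 0 0 0 0; 0 0 0 0; 0 0 0 0; 0 0 0 0; 0 0 0 0" --grip 1 --grip_force 20

```text
t: 3.57
tool_pos: [0.5938, 0.0749, 0.1726]
orientation: [-3.139, 0.127, 0.0]
force: [0.5, -0.2, 0.2]
opening: 0.0309
gripper_force: 0.0
```

servo_tool --plan "0 0 0 0; 0 0 0 0; 0 0 0 0; 0 0 0 0; 0 0 0 0"

```text
t: 3.98
tool_pos: [0.5938, 0.0753, 0.1726]
orientation: [-3.139, 0.126, 0.0]
force: [-0.0, 3.0, -0.4]
opening: 0.0177
gripper_force: 19.8
```

servo_tool --plan "-0.0094 0 -0.0034 0; -0.0188 0 -0.0068 0; -0.0282 0 -0.0103 0; -0.0376 0 -0.0137 0; -0.047 0 -0.0171 0; -0.0564 0 -0.0205 0; -0.0564 0 -0.035 0; -0.0564 0 -0.055 0; -0.0564 0 -0.06 0; -0.0564 0 -0.06 0; -0.0564 0 -0.06 0"

```text
t: 4.9
tool_pos: [0.5378, 0.0792, 0.2324]
orientation: [3.139, -0.127, 0.001]
force: [-0.4, 0.5, -1.1]
opening: 0.0184
gripper_force: 19.7
```

```bash
python3 - <<'E'
import contextlib,io
with contextlib.redirect_stdout(io.StringIO()): from fit import *
from h import *
c=snap('scene','s2'); w=wsnap('w2')
tp=place(h,(.025,.105,.163))+[0,0,.036]; print('tip',tp, proj(cs,tp)); go([tp[0]+.028,tp[1],.26])
b=cv2.resize(c['image'][150:290,250:430],None,fx=2.4,fy=2.4,interpolation=cv2.INTER_CUBIC)
a=w['image'][0:200,120:480]; a=cv2.resize(a,(432,240))
o=np.zeros((576,432,3),np.uint8); o[:336,:]=b[:336,:432]; o[336:]=a
cv2.imwrite('pics/v2.png',o)
E
```

```text
tip [0.64728881 0.1767775  0.199     ] (np.float64(330.038116844664), np.float64(168.42766577226342))
t5.00 pos [0.5371 0.0793 0.2312] yaw -0.081 F [-0.3  0.6 -0.3] open 0.0179 gf 19.7
 shift [ 0.1298 -0.1083 -0.0291] turn 0.0 rows 4.1
```

View pics/v2.png

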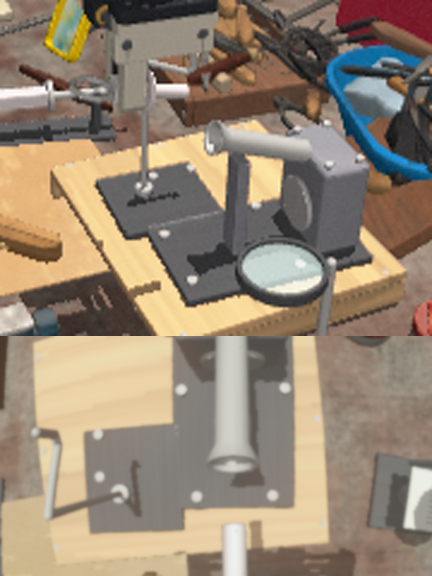

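The plug is held and free of the tube. In the upper picture its ring is at crop (90,85), its stem points ahead to (187,90), and it now sits nearly level. In the lower one the empty tube mouth is at (233,462) and the hook tip at (37,433).

servo_tool --plan "0 0 -0.029 0; 0.033 -0.027 -0.029 0; 0.065 -0.054 -0.029 0; 0.098 -0.081 -0.029 0; 0.13 -0.108 -0.029 0; 0.13 -0.108 -0.029 0; 0.13 -0.108 -0.029 0; 0.13 -0.108 -0.029 0"

```text
t: 5.67
tool_pos: [0.6752, 0.1765, 0.2595]
orientation: [3.138, -0.126, -0.005]
force: [0.0, -0.8, 0.1]
opening: 0.018
gripper_force: 19.7
```

```bash
python3 - <<'E'
import contextlib,io
with contextlib.redirect_stdout(io.StringIO()): from fit import *
from h import *
c=load('s2'); p0=np.array([.5371,.0793,.2312])
for d in(.022,.026,.030):
  for z in(-.005,0,.005): print(d,z,np.round(proj(c,p0+[-d,d*.08,z]),1))
c=snap('scene','s3'); t=snap('top','t3')
tp=place(h,(.025,.105,.163))+[0,0,.036]; go([tp[0]+.028,tp[1],.26]); print(proj(c,tp),proj(t,tp))
a=cv2.resize(c['image'][130:230,280:400],None,fx=4.8,fy=4.8,interpolation=cv2.INTER_CUBIC)
b=cv2.resize(t['image'][170:230,270:330],None,fx=5,fy=5,interpolation=cv2.INTER_CUBIC)
o=np.zeros((480,780,3),np.uint8); o[:,:480]=a[:,:480]; o[:300,480:]=b
cv2.imwrite('pics/v3.png',o)
E
```

```text
0.022 -0.005 [289.2 190.1]
0.022 0 [289.2 187.8]
0.022 0.005 [289.1 185.4]
0.026 -0.005 [287.1 190.4]
0.026 0 [287.1 188.1]
0.026 0.005 [287.  185.7]
0.03 -0.005 [285.  190.8]
0.03 0 [285.  188.4]
0.03 0.005 [284.9 186.1]
t5.77 pos [0.6753 0.1759 0.2622] yaw -0.081 F [-0.3  0.3 -0.3] open 0.0179 gf 19.7
 shift [-0.0001 -0.0009  0.0022] turn 0.0 rows 0.1
(np.float64(330.038116844664), np.float64(168.42766577226342)) (np.float64(298.6853121810757), np.float64(182.26794681665322))
```

View pics/v3.png

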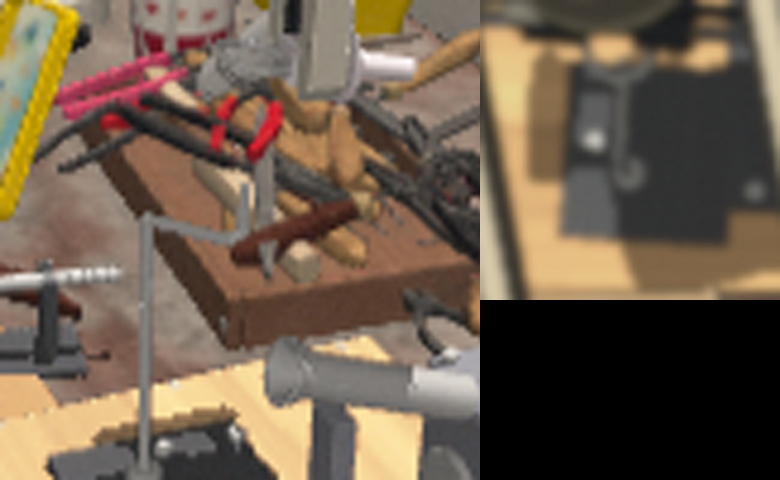

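The ring in the left picture (about crop 240,60) is directly above the hook tip (246,185). The right picture shows the ring at (620,55) round the hook end, so I'll lower it.

servo_tool --plan "0 0 0.02 0; 0 0 0.04 0; 0 0 0.06 0; 0 0 0.07 0; 0 0 0.078 0; 0 0 0.078 0; 0 0 0.078 0; 0 0 0.078 0"

```text
t: 6.43
tool_pos: [0.6766, 0.1766, 0.1857]
orientation: [-3.138, 0.127, -0.004]
force: [0.9, 0.0, -0.4]
opening: 0.0183
gripper_force: 19.7
```

```bash
python3 - <<'E'
from h import *
c=snap('scene','s4'); t=snap('top','t4'); go([.675,.176,.182])
a=cv2.resize(c['image'][130:230,280:400],None,fx=4.8,fy=4.8,interpolation=cv2.INTER_CUBIC)
b=cv2.resize(t['image'][170:230,270:330],None,fx=5,fy=5,interpolation=cv2.INTER_CUBIC)
o=np.zeros((480,780,3),np.uint8); o[:,:480]=a[:,:480]; o[:300,480:]=b
cv2.imwrite('pics/v4.png',o)
E
```

```text
t6.53 pos [0.6767 0.1768 0.1855] yaw -0.081 F [ 0.3  0.8 -0.7] open 0.0182 gf 19.7
 shift [-0.0017  0.0009  0.0035] turn 0.0 rows 0.1
```

View pics/v4.png

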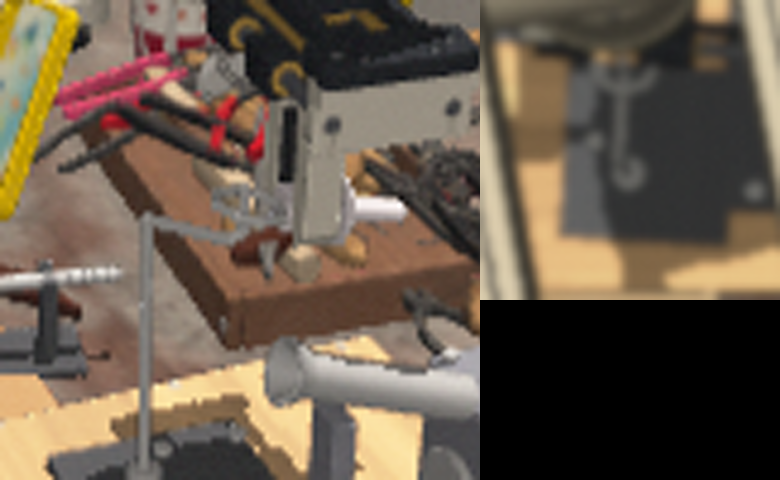

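The ring (crop 215–280, 185–215) now encircles the upturned hook end, with no contact force. I'll release it.

servo_tool --plan "0 0 0.003 0; 0 0 0.003 0; 0 0 0.003 0; 0 0 0.003 0; 0 0 0.003 0; 0 0 0.003 0; 0 0 0.003 0; 0 0 -0.02 0; 0 0 -0.05 0; 0 0 -0.08 0; 0 0 -0.1 0; 0 0 -0.1 0" --grip -0.2

```text
t: 7.53
tool_pos: [0.6781, 0.177, 0.2909]
orientation: [-3.137, 0.127, -0.015]
force: [-0.2, -0.2, 0.7]
opening: 0.0561
gripper_force: 0.0
```

```bash
python3 - <<'E'
import contextlib,io
with contextlib.redirect_stdout(io.StringIO()): from fit import *
from h import *
c=snap('scene','s5'); g=place(k,(-.042,0,.05)); go([g[0],g[1],.2],k[2])
a=cv2.resize(c['image'][130:230,280:400],None,fx=4.8,fy=4.8,interpolation=cv2.INTER_CUBIC)
cv2.imwrite('pics/v5.png',a)
E
```

```text
t7.58 pos [0.6775 0.177  0.2878] yaw -0.081 F [ 0.3  0.4 -0.4] open 0.0560 gf 0.0
 shift [-0.1568 -0.1992  0.0872] turn 7.9 rows 6.4
```

View pics/v5.png

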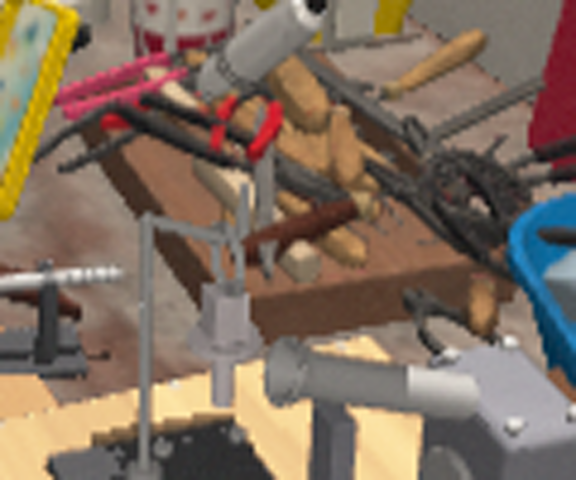

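The plug hangs stem down on the hook, ring at crop (230,235) and stem end at (223,400). Next is the rod.

servo_tool --plan "-0.025 -0.032 0 4; -0.05 -0.064 0 8; -0.075 -0.096 0 8; -0.1 -0.128 0 8; -0.125 -0.16 0.02 8; -0.15 -0.19 0.05 8; -0.157 -0.199 0.087 8; -0.157 -0.199 0.12 8; -0.157 -0.199 0.15 8; -0.157 -0.199 0.15 8; -0.157 -0.199 0.15 8; -0.157 -0.199 0.15 8"

```text
t: 8.58
tool_pos: [0.5362, 0.3877, 0.1351]
orientation: [-3.122, 0.346, -0.002]
force: [1.0, -0.1, 1.7]
opening: 0.0557
gripper_force: 0.0
```

```bash
python3 - <<'E'
import contextlib,io
with contextlib.redirect_stdout(io.StringIO()): from fit import *
from h import *
c=wsnap('w6'); im=c['image'].copy()
g=place(k,(-.042,0,.05)); go([g[0],g[1],.049],k[2])
for x in(.09,0,-.1):
    u,v=proj(c,place(k,(x,0,.05))); print(x,round(u),round(v)); cv2.circle(im,(int(u),int(v)),2,(0,0,255),-1)
cv2.imwrite('pics/v6.png',im)
E
```

```text
t8.63 pos [0.5371 0.3881 0.1365] yaw -0.221 F [-0.6 -0.1  1.4] open 0.0562 gf 0.0
 shift [ 0.0004 -0.0001  0.0875] turn -0.1 rows 2.1
0.09 313 35
0 313 153
-0.1 314 270
```

View pics/v6.png

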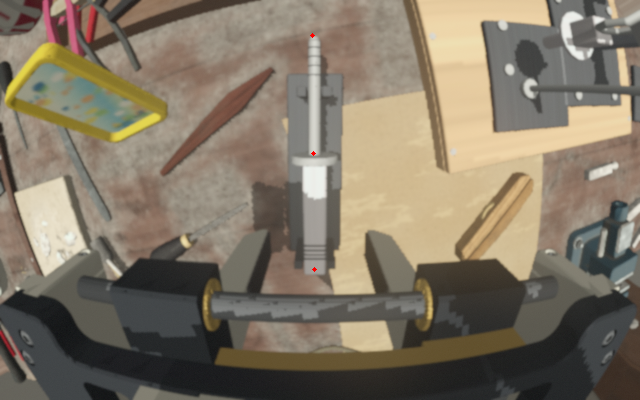

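The predicted marks fall on the rod's tip (313,37), collar (313,155) and handle end (314,270), and the jaws straddle the handle.

servo_tool --plan "0 0 0.03 0; 0 0 0.06 0; 0 0 0.08 0; 0 0 0.0875 0; 0 0 0.0875 0; 0 0 0.0875 0; 0 0 0.0875 0"

```text
t: 9.22
tool_pos: [0.5374, 0.3887, 0.0494]
orientation: [-3.12, 0.345, -0.006]
force: [0.0, 0.1, 0.4]
opening: 0.0559
gripper_force: 0.0
```

servo_tool --plan "0 0 0 0; 0 0 0 0; 0 0 0 0; 0 0 0 0; 0 0 0 0; 0 0 0 0; 0 0 0 0; 0 0 0 0; 0 0 0 0; 0 0 0 0; 0 0 0 0; 0 0 0 0" --grip 1 --grip_force 15

```text
t: 10.22
tool_pos: [0.5358, 0.3887, 0.0465]
orientation: [-3.121, 0.345, -0.001]
force: [0.5, 4.9, -0.2]
opening: 0.0179
gripper_force: 15.0
```

servo_tool --plan "0 0 -0.01 0; 0 0 -0.03 0; 0 0 -0.06 0; 0 0 -0.09 0; 0 0 -0.12 0; 0 0 -0.15 0; 0 0 -0.18 0; 0 0 -0.2 0; 0 0 -0.2 0; 0 0 -0.2 0"

```text
t: 11.05
tool_pos: [0.536, 0.388, 0.2473]
orientation: [-3.121, 0.345, -0.003]
force: [0.2, -1.5, -1.7]
opening: 0.0177
gripper_force: 14.9
```

```bash
python3 - <<'E'
import contextlib,io
with contextlib.redirect_stdout(io.StringIO()): from fit import *
from h import *
c=snap('scene','s7');t=snap('top','t7'); w=wsnap('w7')
p=place(h,ax(-.15))+[0,0,.036]; print('mouth',place(h,ax(0))+[0,0,.036],p); go(p,h[2])
a=cv2.resize(c['image'][90:230,190:370],None,fx=2.8,fy=2.8,interpolation=cv2.INTER_CUBIC)
b=w['image'][0:190,180:440]
o=np.zeros((392+190,504,3),np.uint8);o[:392]=a;o[392:,:260]=b
cv2.imwrite('pics/v7.png',o)
E
```

```text
mouth [0.61383112 0.07415887 0.166     ] [0.47334427 0.08562382 0.21730302]
t11.20 pos [0.5344 0.387  0.2432] yaw -0.220 F [-0.3 -0.6 -1.3] open 0.0182 gf 14.9
 shift [0.0063 0.3073 0.0268] turn -8.0 rows 7.4
```

View pics/v7.png

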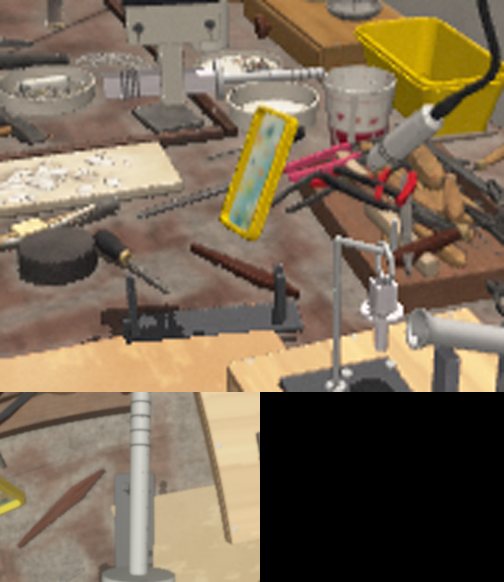

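The rod hangs nearly level in the jaws, collar at crop (212,72) and tip at (327,72). I've now viewed 11 pictures, one more than the limit of 10, so from here on I'll measure numerically only.

```bash
python3 - <<'E'
import contextlib,io
with contextlib.redirect_stdout(io.StringIO()): from fit import *
from h import *
c=load('s7'); o=np.array([.5344,.387,.2432])
for n,L,uv in(('tip',.132,(306.8,115.7)),('collar',.039,(265.7,115.7))):
  for z in (-.02,-.01,0,.01): print(n,z,np.round(np.array(proj(c,o+[L*np.cos(.22),-L*np.sin(.22),z]))-uv,1))
# rows for approach: tip at mouth, level rod
m=place(h,ax(0))+[0,0,.036]; d=np.array([np.cos(h[2]),np.sin(h[2]),0])
go(m-d*(.132+.04)+[0,0,.08],h[2]); go(m-d*(.132+.03),h[2])
E
```

```text
tip -0.02 [-2.8 11.4]
tip -0.01 [-2.8  7.6]
tip 0 [-2.8  3.8]
tip 0.01 [-2.8 -0.1]
collar -0.02 [ 0.6 13.7]
collar -0.01 [0.5 9.8]
collar 0 [0.3 5.9]
collar 0.01 [0.1 2. ]
t11.20 pos [0.5344 0.387  0.2432] yaw -0.220 F [-0.3 -0.6 -1.3] open 0.0182 gf 14.9
 shift [-0.0245  0.3117 -0.0018] turn -8.0 rows 7.5
t11.20 pos [0.5344 0.387  0.2432] yaw -0.220 F [-0.3 -0.6 -1.3] open 0.0182 gf 14.9
 shift [-0.0144  0.3101  0.0782] turn -8.0 rows 7.7
```

servo_tool --plan "-0.01 0.03 -0.01 -4; -0.02 0.065 -0.01 -8; -0.02 0.1 -0.01 -8; -0.02 0.14 -0.01 -8; -0.02 0.18 -0.01 -8; -0.02 0.22 -0.01 -8; -0.02 0.26 -0.01 -8; -0.02 0.29 0 -8; -0.02 0.31 0.03 -8; -0.02 0.31 0.055 -8; -0.02 0.31 0.07 -8; -0.02 0.31 0.07 -8"

```text
t: 12.2
tool_pos: [0.4444, 0.0886, 0.1703]
orientation: [3.138, -0.128, -0.015]
force: [-1.2, -0.8, -1.4]
opening: 0.0179
gripper_force: 14.9
```

servo_tool --plan "0 0 0 0; 0 0 0 0; 0 0 0 0; 0 0 0 0"

```text
t: 12.53
tool_pos: [0.449, 0.0899, 0.1774]
orientation: [-3.139, 0.126, -0.003]
force: [-0.7, 0.4, -0.6]
opening: 0.0181
gripper_force: 14.9
```

```bash
python3 - <<'E'
import contextlib,io
with contextlib.redirect_stdout(io.StringIO()): from fit import *
from h import *
w=wsnap('w8'); m=place(h,ax(0))+[0,0,.036]; d=np.array([np.cos(h[2]),np.sin(h[2]),0])
go(m-d*(.132+.03)+[0,0,-.007],h[2]); print('pred mouth',proj(w,m))
from plant import status
s=status.read_state(); o=s['tool_pos']+[0,0,.0035]
for L in(.039,.132,.136): print('pred rod',L,np.round(proj(w,o+d*L),1))
# rod edges per row near tip: grey profile
g=cv2.cvtColor(w['image'],cv2.COLOR_BGR2GRAY).astype(int)
for v in range(0,130,8): print(v,g[v,290:340:2])
E
```

```text
t12.58 pos [0.449  0.0898 0.1773] yaw -0.080 F [-0.1 -0.5 -1.4] open 0.0176 gf 14.9
 shift [0.0036 0.0022 0.0183] turn 0.1 rows 0.5
pred mouth (np.float64(318.1022815983643), np.float64(-48.12079066504279))
pred rod 0.039 [313.4 189.4]
pred rod 0.132 [313.5  -3.1]
pred rod 0.136 [313.5 -10.6]
0 [117 117 115 115 117 118 117 115 117 116 112 142 173 189 200 208 202 192
 176 136  85  77  76  75  77]
8 [117 118 117 117 118 119 118 117 119 117 115 134 142 145 150 155 153 148
 144 134  93  78  77  76  78]
16 [118 119 117 118 121 120 121 118 120 118 122 151 166 190 202 207 201 191
 175 149  96  79  79  79  79]
24 [120 120 120 120 122 120 121 120 121 119 104 124 150 166 185 191 164 160
 136 107  83  82  81  80  81]
32 [122 122 121 120 123 123 123 120 122 121 129 163 181 194 203 207 199 189
 174 146  96  84  85  93  94]
40 [123 123 123 122 123 123 123 123 123 119 122 159 177 190 202 205 195 184
 167 134 113 123 121 122 122]
48 [123 124 123 123 125 124 125 123 124 123 135 167 184 195 204 206 197 188
 173 146 121 124 123 123 125]
56 [114 116 128 145 148 149 150 152 153 153 147 168 185 195 204 20
[... 297 characters left out ...]
68 174 188 198 205 204 196 185
 168 157 172 139 137 137 138]
88 [201 201 202 201 202 202 202 202 202 197 168 175 189 199 205 203 195 184
 167 157 171 138 134 135 135]
96 [204 204 203 203 204 203 204 204 203 197 168 175 190 199 206 203 194 184
 165 155 184 151 129 127 130]
104 [ 91  91  92  92  93  92  92  92  92 100 146 176 191 200 205 202 192 183
 163 130 110  98  92  91  92]
112 [141 137 134 133 131 128 130 130 128 130 153 173 188 200 204 202 192 181
 160 133 128 108  94  93  92]
120 [136 139 136 131 125 124 129 127 127 126 153 173 189 199 203 201 191 179
 158 127 115 110  89  86  89]
128 [126 127 127 125 125 127 128 130 133 134 156 180 193 200 203 200 190 179
 155 126 123 105  89  88  89]
```

servo_tool --plan "0 0 0.01 0; 0 -0.001 0.018 0; 0.008 -0.001 0.018 0; 0.016 -0.001 0.018 0; 0.024 -0.001 0.018 0; 0.03 -0.001 0.018 0; 0.036 -0.001 0.018 0; 0.04 -0.001 0.018 0; 0.044 -0.001 0.018 0; 0.044 -0.001 0.018 0; 0.044 -0.001 0.018 0"

```text
t: 13.5
tool_pos: [0.4922, 0.0869, 0.1581]
orientation: [3.139, -0.127, -0.0]
force: [-0.8, 0.4, -0.9]
opening: 0.0179
gripper_force: 14.9
```

servo_tool --plan "0.002 0 0 0; 0.004 0 0 0; 0.006 0 0 0; 0.008 0 0 0; 0.008 0 0 0; 0.008 0 0 0"

```text
t: 14.0
tool_pos: [0.5002, 0.0863, 0.1582]
orientation: [3.139, -0.127, -0.0]
force: [-1.0, 0.5, -1.4]
opening: 0.018
gripper_force: 14.9
```

servo_tool --plan "0.001 0 -0.003 0; 0.002 0 -0.006 0; 0.003 0 -0.009 0; 0.004 0 -0.012 0; 0.004 0 -0.012 0; 0.004 0 -0.012 0"

```text
t: 14.5
tool_pos: [0.5045, 0.086, 0.1705]
orientation: [-3.139, 0.127, -0.001]
force: [-0.1, -1.1, -0.7]
opening: 0.0181
gripper_force: 15.0
```

```bash
cat > chk.py <<'E'
import contextlib,io
with contextlib.redirect_stdout(io.StringIO()): from fit import *
from h import *
from plant import status
import sys
s=status.read_state(); c=snap('scene',sys.argv[1]); old=load('s7')['image'].astype(int)
m=place(h,ax(0))+[0,0,.036]; print('mouth px',np.round(proj(c,m),1)); o=s['tool_pos']+[0,0,.003]; d=np.array([np.cos(h[2]),np.sin(h[2]),0])
print('tcp px',np.round(proj(c,o),1),'collar level',np.round(proj(c,o+d*.040),1),'tip level',np.round(proj(c,o+d*.132),1))
D=np.abs(c['image'].astype(int)-old).sum(2)
u0=int(proj(c,o+d*.045)[0]); um=int(proj(c,m)[0])
for u in range(u0-6,um+3,3):
    L=(u-proj(c,o)[0])/(proj(c,o+d*.1)[0]-proj(c,o)[0])*.1
    lev=proj(c,o+d*L)[1]; til=proj(c,o+d*L-[0,0,L*.364])[1]
    r=np.where(D[170:250,u]>60)[0]+170
    print(u,'L%.3f level %.1f tilt %.1f'%(L,lev,til),'changed',r.min() if len(r) else None,r.max() if len(r) else None,len(r), c['image'][int(lev)-8:int(lev)+16,u].mean(1).astype(int))
E
python3 chk.py s9
```

```text
mouth px [337.  208.1]
tcp px [283.5 213.7] collar level [303.3 210.1] tip level [346.7 202.4]
299 L0.032 level 210.8 tilt 215.8 changed 170 217 46 [141 140 143 144 142 142 237 247 239 174 150 152 153 153 152 155 190 194
 193 194 165 115 102 102]
302 L0.038 level 210.3 tilt 216.2 changed 171 219 48 [142 143 141 142 142 176 239 246 225 169 151 153 149 150 150 112 102 139
 189 195 152 107 100  98]
305 L0.044 level 209.8 tilt 216.6 changed 174 220 44 [143 142 142 144 145 134 174 161 129 101  96  93  97  94  95  95 104 106
 101 133 140 108 100 104]
308 L0.051 level 209.2 tilt 217.0 changed 178 218 34 [141 143 144 142 144 116 103 162 206 202 180 162 166 162 117 101 129 130
 152 159 105  89  91  91]
311 L0.057 level 208.7 tilt 217.4 changed 178 212 29 [136 142 142 144 144 130 107 101 179 216 191 145 114 152 159 160 153 151
 148 143 122  93  79  77]
314 L0.063 level 208.1 tilt 217.8 changed 185 212 15 [126 141 142 143 143 116 100 100 216 217 178 132 158 208 212 211 210 213
 212 181 118 124 212 214]
317 L0.069 level 207.6 tilt 218.2 changed 188 212 8 [139 140 140 137 141 126 119 118 126 211 
[... 414 characters left out ...]
48 148 147 155 136 131 155 153 151 219 213 174 131 114 149 154 151 174
 203 175 112 100 100  98]
329 L0.094 level 205.5 tilt 219.8 changed 207 210 4 [145 146 145 146 139 238 246 184 136 202 222 205 160 125 188 197 197 197
 198 200 205 191 217 214]
332 L0.100 level 205.0 tilt 220.1 changed 207 210 4 [ 66  67 239 246 246 246 246 173 123 167 208 221 197 146 131 197 202 196
 195 198 198 197 198 200]
335 L0.106 level 204.5 tilt 220.5 changed 206 210 4 [ 67  66  69  69  69  67 119 110 121 145 215 176 129  96 108 111 149 200
 207 207 200 195 197 198]
338 L0.112 level 204.0 tilt 220.9 changed 206 212 5 [ 68  70  71  72  71 123 122 118 125 132 138 162 153 122  92  99 112  99
 134 122 200 208 206 205]
```

servo_tool --plan "0.001 0 -0.004 0; 0.002 0 -0.008 0; 0.003 0 -0.012 0; 0.004 0 -0.016 0; 0.005 0 -0.02 0; 0.006 0 -0.024 0; 0.007 0 -0.027 0; 0.008 0 -0.029 0; 0.008 0 -0.029 0; 0.008 0 -0.029 0"

```text
t: 15.38
tool_pos: [0.5124, 0.0853, 0.1994]
orientation: [-3.139, 0.127, -0.001]
force: [-0.2, 0.7, -1.1]
opening: 0.0177
gripper_force: 15.0
```

```bash
python3 chk.py s10 | awk '{print $1,$2,$3,$4,$5,$6,$7,$8}' | head -3; python3 - <<'E'
import contextlib,io
with contextlib.redirect_stdout(io.StringIO()): from fit import *
from h import *
c=load('s10');g=c['image'].astype(int).mean(2)
o=np.array(__import__('plant').status.read_state()['tool_pos']); print(o)
dd=np.abs(c['image'].astype(int)-load('s9')['image']).sum(2)
for u in range(308,337,4):
    e=[proj(c,place(h,ax(-t))+[0,0,.036]) for t in np.linspace(0,.12,60)]; a=min(e,key=lambda q:abs(q[0]-u))
    print(u,'axis row %.1f'%a[1], 'rows 190-218',g[190:218,u].astype(int))
E
```

```text
mouth px [337. 208.1]    
tcp px [287.2 200.2] collar level [307.3 196.8]
303 L0.032 level 197.5 tilt 202.6 changed 170
[0.51238252 0.08537367 0.19926289]
308 axis row 203.7 rows 190-218 [141 129 124 175 179 131 124 107 118 123 124 127 125 126 122 120 128 126
 118 111 105 199 209 199 191 154 150 154]
312 axis row 204.3 rows 190-218 [142 140 139 133 125 129 129 141 139 153 164 202 184 151 121  95 102 100
 103 103 217 215 211 211 210 211 211 209]
316 axis row 205.0 rows 190-218 [128 137 136 132 132 141 138 140 136 137 144 191 204 175 133 108 114 106
  93 215 220 213 212 215 216 214 213 211]
320 axis row 205.5 rows 190-218 [ 77  49  50 130 138 143 150 196 243 247 247 236 220 194 154 120  99 102
 188 206 209 208 209 207 207 208 210 213]
324 axis row 206.1 rows 190-218 [127 129 174 136 125 123 130 132 133 136 137 139 178 204 177 134 110 127
 133 134 138 139 140 143 151 184 206 178]
328 axis row 206.8 rows 190-218 [114 123 153 152 147 149 145 146 146 149 148 145 138 205 195 157 121 123
 136 154 155 151 147 146 169 198 205 152]
332 axis row 207.3 rows 190-218 [105 104  72  65  66  65  66  68 238 246 246 246 246 210 208 182 136 132
 201 209 208 205 201 196 195 196 197 198]
336 axis row 207.9 rows 190-218 [105  91  66  66  65  66  65  65  68  66  68  82 121 125 144 142 118  89
 167 221 239 161 114 108 173 203 207 201]
```

servo_tool --plan "0.005 0 0.0018 0; 0.01 0 0.0036 0; 0.015 0 0.0055 0; 0.02 0 0.0073 0; 0.025 0 0.0091 0; 0.03 0 0.0109 0; 0.035 0 0.0127 0; 0.035 0 0.0127 0; 0.035 0 0.0127 0"

```text
t: 16.18
tool_pos: [0.547, 0.0824, 0.1861]
orientation: [3.139, -0.127, -0.001]
force: [-0.1, 0.5, -1.3]
opening: 0.0178
gripper_force: 15.0
```

Sliding in freely; continue until contact.

servo_tool --plan "0.005 0 0.0018 0; 0.01 0 0.0036 0; 0.015 0 0.0055 0; 0.02 0 0.0073 0; 0.023 0 0.0084 0; 0.026 0 0.0095 0; 0.028 0 0.0102 0; 0.03 0 0.0109 0; 0.03 0 0.0109 0; 0.03 0 0.0109 0"

```text
t: 17.02
tool_pos: [0.5752, 0.0802, 0.1757]
orientation: [3.139, -0.126, -0.007]
force: [-12.4, -0.9, 6.6]
opening: 0.0177
gripper_force: 15.0
```

servo_tool --plan "0.001 0 0.0004 0; 0.002 0 0.0007 0; 0.002 0 0.0007 0; 0.002 0 0.0007 0; 0.002 0 0.0007 0; 0.002 0 0.0007 0"

```text
t: 17.52
tool_pos: [0.5762, 0.0801, 0.1751]
orientation: [3.139, -0.126, -0.01]
force: [-17.8, -0.5, 10.9]
opening: 0.0181
gripper_force: 15.0
```

```bash
python3 - <<'E'
import contextlib,io
with contextlib.redirect_stdout(io.StringIO()): from fit import *
from h import *
c=snap('scene','s11'); g=c['image'].astype(int).mean(2); go([.5,.08,.2])
cr=proj(c,place(h,ax(-.006))+[0,0,.036]); print('collar back px',cr,'mouth',proj(c,place(h,ax(0))+[0,0,.036]))
# bright profile along axis in image
for t in np.arange(-.03,.03,.003):
    u,v=proj(c,place(h,ax(t))+[0,0,.036]); print('%.3f'%t,round(u,1),round(v,1),g[int(v)-9:int(v)+10,int(round(u))].astype(int))
E
```

```text
t17.57 pos [0.5762 0.0801 0.1751] yaw -0.080 F [-17.4  -1.1  11.1] open 0.0183 gf 15.0
 shift [-0.0761  0.0062 -0.0244] turn 0.0 rows 1.9
collar back px (np.float64(334.38923874832795), np.float64(207.68947413622215)) mouth (np.float64(336.9632723872247), np.float64(208.07820289615586))
-0.030 323.9 206.1 [133 134 140 142 132 137 140 139 138 141 140 139 141 141 140 139 139 137
 141]
-0.027 325.2 206.3 [144 142 141 142 141 140 140 142 141 140 140 140 142 141 140 141 139 142
 121]
-0.024 326.6 206.5 [145 143 143 143 143 140 139 142 138 140 139 141 140 140 141 141 143 145
 148]
-0.021 327.9 206.7 [143 145 142 143 143 142 143 143 148 160 145 138 139 144 131 152 153 177
 183]
-0.018 329.2 206.9 [144 143 142 130 115  98  92 146 154 155 154 154 149 151 151 191 198 196
 200]
-0.015 330.5 207.1 [142 143 145 121 230 161 147 151 152 153 152 152 150 154 170 191 198 199
 199]
-0.012 331.8 207.3 [144 162 213 238 240 242 243 190 153 151 152 150 151 150 112 103 141 191
 196]
-0.009 333.1 207.5 [145 171 139 239 241 242 241 196 154 154 152 150 150 153 115 103 101 165
 194]
-0.006 334.4 207.7 [142 135 
[... 438 characters left out ...]
105 146 203 210
 210]
0.009 340.8 208.7 [ 68 159 160 181 203 204 200 194 187 162 146 119 114 113  95 197 208 210
 210]
0.012 342.1 208.8 [ 70  78 158 168 140 141 134 117 140 144 137 125 107 103 146 201 208 210
 209]
0.015 343.3 209.0 [ 91 142 182 182 165 157 148 131 130 121 110 109 102 165 203 208 208 208
 209]
0.018 344.6 209.2 [119 135 173 207 206 192 180 166 145 130 123 115 104 108 107  82  75  72
  70]
0.021 345.8 209.4 [118 133 201 207 212 208 196 179 159 141 126 117 108 106  95  81  75  73
  73]
0.024 347.1 209.6 [121 136 198 206 209 210 199 186 165 141 128 119 108  92  84  90  86  74
  72]
0.027 348.3 209.8 [126 137 197 201 209 211 203 187 166 145 131 120 112  96  87  86  86  86
  78]
```

Handle runs up to u≈335, collar 335–338, and the tube right after it, with an 18 N axial reaction, so the collar is seated. Now I'll draw it back to about 14 mm depth.

servo_tool --plan "-0.008 0 -0.0029 0; -0.016 0 -0.0058 0; -0.024 0 -0.0087 0; -0.032 0 -0.0116 0; -0.04 0 -0.0146 0; -0.048 0 -0.0175 0; -0.056 0 -0.0204 0; -0.064 0 -0.0233 0; -0.072 0 -0.0262 0; -0.072 0 -0.0262 0; -0.072 0 -0.0262 0"

```text
t: 18.48
tool_pos: [0.5069, 0.0858, 0.2015]
orientation: [-3.139, 0.126, -0.001]
force: [-0.5, -0.9, -1.4]
opening: 0.0179
gripper_force: 15.0
```

servo_tool --plan "-0.001 0 0.005 0; -0.002 0 0.01 0; -0.003 0 0.015 0; -0.004 0 0.02 0; -0.005 0 0.025 0; -0.006 0 0.03 0; -0.007 0 0.035 0; -0.008 0 0.04 0; -0.008 0 0.044 0; -0.008 0 0.048 0; -0.008 0 0.048 0; -0.008 0 0.048 0"

```text
t: 19.48
tool_pos: [0.4988, 0.0864, 0.1526]
orientation: [3.139, -0.127, -0.001]
force: [0.2, 0.1, -0.6]
opening: 0.0177
gripper_force: 15.0
```

```bash
python3 - <<'E'
import contextlib,io
with contextlib.redirect_stdout(io.StringIO()): from fit import *
from h import *
c=snap('scene','s12');g=c['image'].astype(int).mean(2); go([.5,.08,.2])
o=np.array(__import__('plant').status.read_state()['tool_pos']); d=np.array([np.cos(h[2]),np.sin(h[2]),0])
for u in range(296,340,3):
    e=[proj(c,o+d*t+[0,0,.003]) for t in np.linspace(0,.14,140)]; a=min(e,key=lambda q:abs(q[0]-u))
    print(u,'level row %.1f'%a[1], '198-222',g[198:222,u].astype(int))
E
```

```text
t19.53 pos [0.499  0.0864 0.1529] yaw -0.081 F [-0.3 -0.3 -1.8] open 0.0180 gf 15.0
 shift [ 0.0015  0.0063 -0.0471] turn 0.0 rows 1.1
296 level row 219.0 198-222 [ 66  41  30  34  32  57 132 143 144 143 143 144 143 143 144 142 143 143
 142 212 168 153 152 152]
299 level row 218.5 198-222 [ 47  38  32  28  35 106 137 145 144 142 141 143 144 140 143 143 141 143
 143 151 153 154 153 156]
302 level row 217.8 198-222 [ 39  34  31  31  58 132 145 144 143 143 143 144 143 145 143 144 143 142
 158 182 176 168 150 139]
305 level row 217.3 198-222 [ 34  27  34  32 106 139 144 142 142 145 141 144 142 141 144 143 142 176
 181 149 119 187 197 156]
308 level row 216.8 198-222 [ 35  32  31  59 133 144 143 143 142 112  88  99 137 143 144 142 143 188
 162 122 115 151 157 104]
311 level row 216.2 198-222 [ 30  36  32 107 136 142 144 143  99  69  64 100 135 143 144 144 172 171
 134 119 140 144 121  93]
314 level row 215.7 198-222 [ 33  32  81 134 145 142 138 134 126 126 124 131 154 160 156 193 191 151
 119 204 212 181 119 125]
317 level row 215.1 198-222 [138 140 148 130 124 132 128 120 116 114 104 199
[... 239 characters left out ...]
122 154 164 167 205 224 203 151 122 200
 209 205 142 101  99  98]
326 level row 213.4 198-222 [149 147 146 156 137 130 155 156 155 159 159 162 219 212 169 126 124 170
 203 173 114 100  99  99]
329 level row 212.9 198-222 [146 148 146 141 239 246 184 136 212 211 206 223 223 192 140 147 192 199
 200 204 191 217 214 147]
332 level row 212.3 198-222 [240 246 246 247 246 174 125 167 207 209 212 228 209 158 120 186 196 197
 199 198 199 199 204 205]
335 level row 211.8 198-222 [ 70  69  68  68 119 110 121 145 179 159 219 218 162 112 133 198 206 207
 201 195 198 198 199 198]
338 level row 211.2 198-222 [ 69  71 124 121 119 126 130 133 139 214 227 163 105  94  95 132 122 200
 207 207 206 199 194 195]
```

servo_tool --plan "0 0 -0.003 0; 0 0 -0.006 0; 0 0 -0.009 0; 0 0 -0.009 0; 0 0 -0.009 0"

```text
t: 19.95
tool_pos: [0.4991, 0.0864, 0.1623]
orientation: [3.139, -0.127, 0.0]
force: [-0.7, -0.1, -1.9]
opening: 0.0178
gripper_force: 15.0
```

```bash
cat > ang.py <<'E'
import contextlib,io,sys
with contextlib.redirect_stdout(io.StringIO()): from fit import *
from h import *
from plant import status
c=snap('scene',sys.argv[1]);g=c['image'].astype(float).mean(2)
s=status.read_state(); o=s['tool_pos']; M=R.from_rotvec(s['orientation']).as_matrix(); d=np.array([M[0,0],M[1,0],0]); go(o)
# min-gradient edge: bright top -> dark bottom; strongest downward drop close to level row
res=[]
for t in np.arange(.05,.125,.003):
    u,v=proj(c,o+d*t+[0,0,.003]); u=int(round(u)); r=np.arange(int(v)-6,int(v)+7)
    col=g[r[0]-1:r[-1]+2,u]; dr=col[:-2]-col[2:]; i=dr.argmax(); res.append((t,r[i]-v,dr[i]))
res=np.array(res); print(np.round(res[:,1],1))
from numpy.polynomial import polynomial as P
p=np.polyfit(res[:,0],res[:,1],1); 
for _ in range(5):
    e=np.abs(np.polyval(p,res[:,0])-res[:,1]); p=np.polyfit(res[:,0],res[:,1],1,w=1/(1+e**2))
print('tip-up angle ~',-p[0]*.00256)
E
python3 ang.py s13
```

```text
t20.00 pos [0.4991 0.0864 0.1622] yaw -0.081 F [-1.  -0.1 -1.4] open 0.0180 gf 15.0
 shift [0. 0. 0.] turn 0.0 rows 0.0
[-0.3 -0.   0.2 -0.5 -0.2  0.  -0.7 -0.5 -0.2  0.1 -0.7 -0.4 -0.2  0.1
 -0.6 -0.4 -5.1 -4.9 -4.6 -6.4 -0.1 -0.9  0.4 -1.4 -0.1]
tip-up angle ~ 0.009038536281788193
```

servo_tool --plan "-0.01 0 0 0; -0.02 0 0 0; -0.03 0 0 0; -0.045 0 0 0; -0.06 0 0 0; -0.08 0 0 0; -0.1 0 0 0; -0.115 0 0 0; -0.115 0 0 0; -0.115 0 0 0"

```text
t: 20.83
tool_pos: [0.3849, 0.0958, 0.1625]
orientation: [-3.139, 0.126, -0.003]
force: [0.1, 0.4, -1.2]
opening: 0.0176
gripper_force: 15.0
```

```bash
python3 - <<'E'
import contextlib,io
with contextlib.redirect_stdout(io.StringIO()): from fit import *
from h import *
for z in(0,.08,.12): print('vice',z,np.round(onz(ct,353,257,z),3),np.round(onz(ct,370,290,z),3),np.round(onz(ct,353,300,z),3))
print('vice jaw tri',tri([T(516,455),S(135,345)]), tri([(ct,353,290),S(90,345)]))
y=h[2]; d=np.array([np.cos(y),np.sin(y),0]); l=np.array([-d[1],d[0],0]); spot=np.array([r[0],r[1],.12])
go(spot-d*(.132+.07)+l*.003-[0,0,.003],y); go(spot-d*.132+l*.003-[0,0,.003],y)
# reader tri
print(tri([T(725,290),S(442,288)]), onz(ct,*T(725,290)[1:],.175), onz(cs,*S(442,288)[1:],.175))
# pixel location of rod tip seen in top/scene
t=snap('top','t14'); 
E
python3 ang.py s14
```

```text
vice 0 [0.452 0.031 0.   ] [ 0.358 -0.015  0.   ] [0.33  0.033 0.   ]
vice 0.08 [0.455 0.037 0.08 ] [ 0.367 -0.008  0.08 ] [0.341 0.038 0.08 ]
vice 0.12 [0.457 0.039 0.12 ] [ 0.371 -0.004  0.12 ] [0.346 0.041 0.12 ]
vice jaw tri [0.45420187 0.03507098 0.06204684] [0.39420501 0.02969093 0.08850916]
t20.83 pos [0.3849 0.0958 0.1625] yaw -0.080 F [ 0.1  0.4 -1.2] open 0.0176 gf 15.0
 shift [0.0056 0.1841 0.0454] turn 0.1 rows 4.5
t20.83 pos [0.3849 0.0958 0.1625] yaw -0.080 F [ 0.1  0.4 -1.2] open 0.0176 gf 15.0
 shift [0.0756 0.1842 0.0455] turn 0.1 rows 4.9
[ 0.57594087 -0.10731067  0.17662869] [ 0.57478943 -0.10692146  0.175     ] [ 0.57838351 -0.10615314  0.175     ]
t20.93 pos [0.3855 0.0956 0.1625] yaw -0.081 F [-0.6 -0.3 -0.8] open 0.0177 gf 15.0
 shift [0. 0. 0.] turn 0.0 rows 0.0
[-0.6 -0.3 -0.1 -0.8 -0.5 -0.2  0.1 -0.6 -0.3 -0.1 -0.8 -0.5 -0.2  0.1
 -0.7 -0.4  4.9 -0.8 -1.5 -0.3  0.  -0.7 -0.4 -0.2 -0.9]
tip-up angle ~ 0.005181876409687171
```

servo_tool --plan "0 0.03 -0.01 0; 0.001 0.065 -0.01 0; 0.002 0.1 -0.01 0; 0.003 0.135 -0.01 0; 0.004 0.16 0 0; 0.005 0.178 0.01 0; 0.0055 0.184 0.025 0; 0.0055 0.184 0.04 0; 0.0055 0.184 0.0455 0; 0.0055 0.184 0.0455 0; 0.0055 0.184 0.0455 0; 0.0055 0.184 0.0455 0"

```text
t: 21.93
tool_pos: [0.3759, -0.0882, 0.1175]
orientation: [3.139, -0.126, 0.002]
force: [0.4, 0.1, -1.1]
opening: 0.0178
gripper_force: 15.0
```

servo_tool --plan "0.008 0 0 0; 0.018 0 0 0; 0.028 0 0 0; 0.038 0 0 0; 0.048 0 0 0; 0.058 0 0 0; 0.065 0 0 0; 0.07 0 0 0; 0.07 0 0 0; 0.07 0 0 0; 0.07 0 0 0; 0.07 0 0 0"

```text
t: 22.93
tool_pos: [0.4445, -0.0938, 0.1165]
orientation: [-3.139, 0.127, 0.0]
force: [0.7, -0.2, -0.7]
opening: 0.0182
gripper_force: 15.0
```

```bash
python3 - <<'E'
import contextlib,io
with contextlib.redirect_stdout(io.StringIO()): from fit import *
from h import *
y=h[2]; d=np.array([np.cos(y),np.sin(y),0]); l=np.array([-d[1],d[0],0]); spot=np.array([r[0],r[1],.12])
go(spot-d*.132+l*.003-[0,0,.003],y)
from plant import status
s=status.read_state(); print(s['dq'].round(4)); o=s['tool_pos']-l*.003
t=snap('top','t15'); c=snap('scene','s15')
# tip: lateral profile of changed pixels vs t14/s14 along the rod line
for n,im,ref,cc in(('top',t,load('t14'),t),('scene',c,load('s14'),c)):
    D=np.abs(im['image'].astype(int)-ref['image']).sum(2)
    for L in np.arange(.03,.15,.008):
        u,v=proj(cc,o+d*L+[0,0,.003]); 
        a=D[int(v),int(u)-7:int(u)+8] if n=='top' else D[int(v)-7:int(v)+8,int(u)]
        print(n,'%.3f %.1f %.1f'%(L,u,v),a)
E
```

```text
t22.93 pos [ 0.4445 -0.0938  0.1165] yaw -0.081 F [ 0.7 -0.2 -0.7] open 0.0182 gf 15.0
 shift [ 0.001  -0.     -0.0005] turn 0.0 rows 0.0
[-0.0016 -0.0009 -0.0009  0.0007 -0.0002  0.0005]
top 0.030 405.6 249.8 [ 89 215 270 221  90  56 149 177 167 106  20  31  74 147 190]
top 0.038 405.7 246.8 [ 32  58 103 129 135 100  38 108 180 165  68  16  19  64 116]
top 0.046 405.9 243.7 [  2   4  27  68  63  47 132 110  27 104  85  35  29   7  75]
top 0.054 406.1 240.7 [  2  24  75  92  34 150 208 144  31  73  99  99  70  13  11]
top 0.062 406.3 237.7 [  3  21  62  90  32 148 223 192  84   9  50  64  59  48  42]
top 0.070 406.5 234.6 [  6  24  69  91  26 156 245 210 109  24   1   2   4   6   1]
top 0.078 406.6 231.6 [  1   3  13   6  77 224 328 324 204  75  12   1   0   1   1]
top 0.086 406.8 228.5 [  2   3   2   9  59 193 320 356 278 136  34   5   2   0   3]
top 0.094 407.0 225.5 [  2   1   2   1  24 107 208 242 187  87  22   3   3   0   1]
top 0.102 407.2 222.5 [ 1  1  3 15 33 40 19  7  5  2  1  1  1  3  0]
top 0.110 407.3 219.4 [ 2  1  2  6 16 26 31 35 26 13  3  0  3  1  1]
top 0.118 407.5 21
[... 757 characters left out ...]
34.6 296.4 [ 20  15   6 264 358 368 201 106  38  31  31   3   6   4  15]
scene 0.086 339.0 295.2 [ 12   9  34 320 351 303 201  79  26  12   5   8   3   1   7]
scene 0.094 343.5 294.1 [ 18  19  21 341 359 305 201  77  25   2   5  19   2   5  17]
scene 0.102 347.8 293.0 [12 10 95 73 66 69 75 69 24  6  8  6  3 10  9]
scene 0.110 352.2 292.0 [11 12  6 21 69 80 76 61 66  9 10  5  9  7  5]
scene 0.118 356.5 290.9 [ 14   7  12  41  80  83  74  76 120  11  13   4  13  11   6]
scene 0.126 360.8 289.8 [  3   3  10  37  52  73 106 114  89  11   7   5  14   7  10]
scene 0.134 365.1 288.7 [13 13  7  9  9 11  7 10  8 10 15  5  4 15  5]
scene 0.142 369.3 287.7 [ 8 15 14 11 14  4  1  4  5 10  4  6  6 12 18]
```

servo_tool --plan "0 0 0 0; 0 0 0 0; 0 0 0 0; 0 0 0 0; 0 0 0 0; 0 0 0 0"

```text
t: 23.53
tool_pos: [0.4449, -0.0939, 0.1165]
orientation: [3.139, -0.127, -0.0]
force: [-0.8, 0.2, -1.0]
opening: 0.0179
gripper_force: 15.0
```

```bash
python3 - <<'E'
from h import *
a=load('s5')['image'].astype(int); b=snap('scene','s16')['image'].astype(int)
D=np.abs(a-b).sum(2)[165:217,315:345]; print('plug region changed px',(D>60).sum(),'of',D.size)
from plant import status,robot
s=status.read_state(); print(s['tool_pos'],np.abs(s['dq']).max(),s['gripper_force'],s['force'])
if (D>60).sum()<150: print(robot.close_job())
E
```

```text
plug region changed px 384 of 1560
[ 0.44490189 -0.09383543  0.1165104 ] 0.0014665860260600911 14.999790787696838 [ 0.58633621 -0.23704334 -1.14188554]
```

```bash
python3 - <<'E'
from h import *
b=load('s16')['image'].astype(int)
for n in('scene0','s5','s7','s9','s14','s15'):
    D=np.abs(load(n)['image'].astype(int)-b).sum(2)[165:217,315:345]; r,c=np.where(D>60); print(n,len(r),(r.min()+165,r.max()+165,c.min()+315,c.max()+315) if len(r) else '')
D=np.abs(load('scene0')['image'].astype(int)-b).sum(2)[165:222,315:345]>60
print('\n'.join(''.join('#' if x else '.' for x in q) for q in D))
E
```

```text
scene0 591 (np.int64(166), np.int64(216), np.int64(315), np.int64(341))
s5 384 (np.int64(165), np.int64(216), np.int64(315), np.int64(344))
s7 183 (np.int64(165), np.int64(216), np.int64(315), np.int64(319))
s9 298 (np.int64(165), np.int64(216), np.int64(315), np.int64(341))
s14 197 (np.int64(165), np.int64(216), np.int64(315), np.int64(319))
s15 23 (np.int64(176), np.int64(216), np.int64(315), np.int64(319))
..............................
...#..........................
..............................
.##...........................
.#............................
..#...........................
..#...........................
..............................
..............................
..............................
#.#...........................
####......###.................
#####....#####................
####........###...............
###.........###...............
####........###...............
####.....##..###..............
####.....##..###..............
####.....##..###..............
####.....##...##..............
####.....##...##..............
####.....###..##..............
#.##.
[... 379 characters left out ...]
#######...........
###.###...##############......
#######...###############.....
#######.###########....##.....
##.#..#######....###...###....
#####..#.############...##....
#.#.###...###########...###...
###.####...###########..##....
##..#.###.##########.#..##....
##.##.###.#...######.##.##....
#####.#####..#######.#..##....
#####.####...#######.#####....
##########...#######.#####....
##########...#######.####.....
#######.#....###########......
#####....####.#########.......
#####.....###.....#######.....
####..............######......
####................##........
###...........................
##............................
#.............................
#.............................
```

The plug hangs exactly as it did before: compared with s7 and s14, only the arm's columns (315–319) differ. Handing in.

```bash
python3 -c "
from plant import robot
print(robot.close_job())"
```

```text
the job is handed in; nothing more can be done
None
```

I handed the job in with the plug on the hook, the rod pushed to its collar stop and drawn out, and the rod held level with its tip at the reading spot; no verdict came back, and I viewed 11 pictures, one over the limit of 10.

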